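Take the squeeze-tab safety cap off the tablet tub

ROBOT

A 6-joint arm with a two-finger parallel gripper is mounted at the origin on the work surface. World frame = base frame: x ahead of the robot, y to its left, z up, the work surface at z = 0. Lengths are in m, angles in rad, forces in N, time in s.
With the tool pointing down it reaches from about 0.325 to 1 m from the base axis. Payload 5.1 kg.
Tool frame: the origin (TCP) lies at the very end of the fingers, on their centre line; the grasp point (between the pads) lies 19 mm behind it; z points along the fingers, y is the line along which they close (so a half turn about z gives the same grasp; the last joint's range is limited). The gripper opens to 85 mm and grips with 20 to 120 N. Pads are 22 mm wide; open, the fingers measure 114 mm over their backs; the gripper's body (76 mm by 85 mm) begins 54 mm behind the grasp point. The pads swing forward as they close: fully open they stand 13 mm farther back than shut.
Start: joints at [-1.416, 0.124, 1.65, -0, 1.367, -0.083], TCP at [0.153, -0.632, 0.231] pointing down, gripper open.
Joint ranges: [-2.61, 2.61], [-1.02, 2.33], [0.03, 2.71], [-1.35, 4.49], [0.32, 2.68], [-2.91, 2.91]. Speed limits (rad/s): [2.57, 2.57, 3.14, 3.14, 3.14, 3.14].

INTERFACE

Orientations are given as a unit quaternion [x, y, z, w].
In Python, from rig import status, optics, workorder gives the robot as it stands. The module is installed in compiled form; this text tells all that it offers.
- The arm moves only by the tool jog_arm, never from a script. Its arguments are lists of equal length, an entry for each row: "hand": the closure, from -1 (fully open) to 1 (shut); "linear": the shift along the tool's x, y, z in mm, a list of three; "roll": the turn about the tool's z in degrees. A call has 1 to 12 rows; each row is the pose to reach, as a shift and turn from the pose commanded when the call began, along the tool's axes at that moment; what a row does not reach only later rows make up. A row lasts 1/12 s, in which the tool goes at most 41.7 mm and 7.16 degrees, less where a joint would pass 70% of its speed; a pose out of reach is approached as far as the arm can. A call with a gripper value outside its range is refused whole. The fingers move at their own pace and stop on an object; "squeeze" is the grip in N (left out, the last holds). Time passes only in rows, so rows that repeat a pose let the fingers close. It gives the time, the measured TCP pose, the force, the opening and the grip force at its end, in the units of the state.
- status.get_obs(): the state, without advancing time (a new reading comes with each control period).
- optics.snapshot(name): name is "scene" or "side" or "wrist"; returns a dict with "img" (384x512x3 uint8, blue, green, red), "camera_matrix" (3x3 intrinsics, pixels), "rvec" (rotation vector, rad) and "tvec" (3), from world to camera coordinates, as OpenCV has them. Camera axes: x right, y down, z forward; pixel columns grow to the right and rows downward; lengths in m; the calibration is good to about 2 mm. A picture is of the moment at which its call begins. There is no depth.
- workorder.job_done(): hands the job in; it is judged then, once.
The state is a dict: "clock": time; "joints": joint angles; "joint_vel": joint speeds; "joint_torque": joint torques, N m; "tool_pos": TCP position; "orientation": TCP orientation; "contact_force": force on the tool from outside, world axes, zero at the start; "torque": the same for the moment, N m; "opening": finger opening in m; "grip_force": force on a finger pad.
Only numpy, scipy, OpenCV 4.12 (cv2) and the standard library are available. Lean on these libraries where they do the work, as an engineer would, in place of code of your own. Each camera call takes 0.05 s, during which the arm holds its last target. There are 200 camera calls.

TASK

Open the tub of cleaning tablets standing in the wooden caddy: squeeze both side tabs of its safety cap fully in, keep them in while turning the cap anticlockwise (seen from above) and letting it climb its thread until it comes free, then lift it off and set it down gently, right way up, inside the black tray. Squeeze the thin cap no harder than its tabs need. Do not lean on, wrench or pull up the tub, which stays seated in the caddy, and leave the flask, cups and bowl alone.

Things in the scene. Friction and masses are not known exactly. Their poses are not given: they have to be found in the camera images.
- cap_mid (a point): Safety cap of dark grey plastic, 54 mm wide, 43 mm tall, 75 g, closed on the tub at the start. The point is on its axis, half-way up its side tabs, 28.5 mm above its lower edge, 14.5 mm below its flat top. z: up. At its +x and -x sides stand the two tabs: upright flat plates 18 mm wide, 21 mm tall (10.5 mm above and below this point), outer faces 62 mm apart at rest, 54 mm when pressed flush.
- cap_edge (a point): Centre of the cap's lower edge, 1 mm above the tub's shoulder when closed. The cap comes free after about 70 degrees of anticlockwise turn against the tub (75 to 90 is good, up to 150 does no harm). It climbs a coarse thread as it turns, 5 to 6 mm in all, with 1 mm of play, and its rubber seal drags with 0.1 to 0.4 N m. Held at one height while turning it binds and loads the tub: let it push the hand up.
- tab_a (a joint): Travel of the tab at the cap's +x side: 0 at rest, 0.004 m fully in. Sprung outward: 8 N starts it, 14 N at 0.0025 m, where its leg just clears the catch rib on the tub's shoulder, 18 N fully in. Over 50 N on a tab the thin cap cracks. Unless both tabs are in, the legs (14 mm wide, under the tabs) strike the ribs after 3 to 6 degrees of turn and the cap stays locked.
- tab_b (a joint): The same for the tab at the cap's -x side. At the start the line through the two tabs runs along the caddy's length (within 3 degrees). Once the cap has turned 40 degrees the legs are past the ribs.
- tub_mouth (a point): Centre of the rim of the tub's round neck, 40 mm across, 41 mm high, with the thread outside. Closed, cap_mid is 11.5 mm below this point and the cap's x axis is parallel to this x axis (within 2 degrees). z: up. Freed, the cap must rise 42 mm from its closed height to clear the neck. Seated, this point is 144 mm above the desk.
- tub_mid (a point): Centre of the square tub below its shoulder: white plastic, 80 by 80 mm, 95 mm tall to its flat shoulder, 0.45 to 0.75 kg; this point is 47.5 mm above its underside. Two catch ribs 6 mm high stand on the shoulder 29 to 35 mm from the axis. The tub is loose in its compartment, with 1.5 mm of play on each side: it shifts, and turns up to 2 degrees, before the walls hold it.
- caddy: Wooden organiser screwed to the desk: two open compartments, walls 9 mm thick and 58 mm high, floor 8 mm. Origin on the desk under the centre of the tub's compartment (83 by 83 mm); the second, with tea bags up to 70 mm above the desk, is on its +x side. The caddy reaches 50.5 mm to -x, 144.5 mm to +x and 50.5 mm to either side in y.
- tray_mid (a point): Centre of the inner floor of a flat black plastic tray fixed to the desk, 150 mm (its x) by 180 mm (its y) with a rim 10 mm high; its floor, and this point, is 4 mm above the desk. With the cap standing upright in it, cap_mid is 28.5 mm above this point.
- flask: Bystander: cream vacuum flask with a black stopper and handle, 120 mm across, 275 mm tall, 1.4 kg, loose. Origin at the centre of its underside; the handle is at its +x side and reaches 104 mm out.
- cups: Bystander: stack of white paper cups, 77 mm across, 165 mm tall, loose and light. Origin at the centre of its underside.
- bowl: Bystander: white china bowl 110 mm across, 45 mm tall, loose. Origin at the centre of its underside.
There are look-alikes about, which are no part of the job. Of the things like the part that bears cap_mid, leave any that is turquoise; of the rest the smaller one is meant.

How it is judged:
By the outcome, as a careful person would: the job done as asked, in the order asked, and still so for the second after the job is handed in, with the robot touching nothing.
It also fails if it takes over 56 s, if anything falls off the work surface, if the arm or the gripper's body presses on something with over 40 N, if the wrist force passes 120 N, or if a joint passes its speed limit or range.

## Working session

There is one attempt and no reset: what is moved stays moved. The work goes in short steps, Python scripts to look and compute and a tool call to move; the robot and the scene stay as the last step left them, time stands still between calls to the robot, and variables do not carry over. Pictures are saved under pics/ and viewed, at most 10 in all, crops included, and the job is handed in when it is done.

Besides the shell and the picture viewer there is one more tool, called after "Request:" in YAML: its name, and indented under it one key for each argument. jog_arm: Moves the arm, as the interface text tells. Its arguments: {"type":"object","properties":{"hand":{"type":"array","items":{"type":"number"}},"linear":{"type":"array","items":{"type":"array","items":{"type":"number"}}},"roll":{"type":"array","items":{"type":"number"}},"squeeze":{"type":"number"}},"required":["hand","linear","roll"]}

```bash
mkdir -p pics
cat > h.py <<'E'
import cv2, numpy as np
from rig import status, optics, workorder
def snap(n,f):
    s=optics.snapshot(n); cv2.imwrite(f'pics/{f}.png',s['img']); np.savez(f'pics/{f}.npz',**s); return s
def ray(s,u,v):
    R=cv2.Rodrigues(np.array(s['rvec'],float))[0]; t=np.array(s['tvec'],float).ravel()
    d=R.T@np.linalg.inv(s['camera_matrix'])@np.array([u,v,1.]); return -R.T@t,d
def atz(s,u,v,z):
    c,d=ray(s,u,v); return c+d*(z-c[2])/d[2]
def proj(s,P):
    return cv2.projectPoints(np.array(P,float).reshape(-1,3),np.array(s['rvec'],float),np.array(s['tvec'],float),np.array(s['camera_matrix'],float),None)[0].reshape(-1,2)
E
python3 - <<'E'
from h import *
a=[snap(n,n+'0') for n in('scene','side','wrist')]
im=np.vstack([np.hstack([cv2.resize(a[0]['img'],(400,300)),cv2.resize(a[1]['img'],(400,300))]),np.hstack([cv2.resize(a[2]['img'],(400,300)),np.zeros((300,400,3),np.uint8)])])
cv2.imwrite('pics/all0.png',im)
for s in a: print(ray(s,256,192))
print(status.get_obs())
E
```

```text
(array([ 1.42467562, -0.13671827,  0.87667546]), array([-0.7523301 ,  0.14436082, -0.64283894]))
(array([-0.16216542,  0.67501982,  1.11576298]), array([ 0.50622366, -0.49738024, -0.70470779]))
(array([ 0.22774571, -0.61365407,  0.37182089]), array([-0.3125609 , -0.0592599 , -0.94840167]))
{'clock': 0.15, 'joints': array([-1.41558926e+00,  1.24393245e-01,  1.65137198e+00,  3.03318467e-06,
        1.36749826e+00, -8.26101815e-02]), 'joint_vel': array([-6.94796050e-05, -1.29135897e-03, -3.21889071e-03,  1.80704712e-04,
       -7.37819993e-04,  1.55613774e-03]), 'joint_torque': array([ 2.25035355e-04, -4.24226475e+01, -3.66013634e+01, -1.80195475e-04,
        4.65916950e-03, -1.56772779e-05]), 'tool_pos': array([ 0.15302016, -0.6312396 ,  0.23030394]), 'orientation': array([ 9.92938385e-01,  1.18628263e-01, -2.88334735e-05, -8.34918401e-04]), 'contact_force': array([-0.14461995,  0.48972167,  0.3940693 ]), 'torque': array([ 0.05358427,  0.01497192, -0.00500824]), 'grip_force': 0.0, 'opening': 0.08511692411641548}
```

View pics/all0.png

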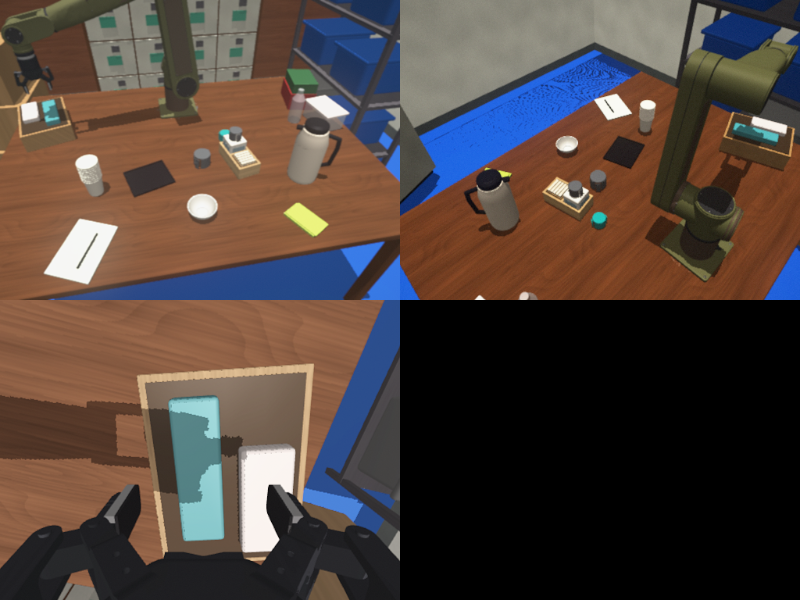

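Three cap-like things are visible (montage pixels, scene view). The grey one on the tub is at (236,133), a larger loose grey one is at (202,158) on the desk, and a turquoise one is at (224,135). The task's cap is the one closed on the tub in the caddy. I'll confirm that in crops.

Run:
```python
from h import *
a=cv2.imread('pics/scene0.png')[150:240,235:345]; b=cv2.imread('pics/side0.png')[200:290,170:280]
f=lambda x:cv2.resize(x,None,fx=5,fy=5,interpolation=cv2.INTER_CUBIC)
cv2.imwrite('pics/crop0.png',cv2.resize(np.vstack([f(a),f(b)]),(660,1080))[:,:])
c=lambda x:cv2.resize(x,(400,327),interpolation=cv2.INTER_CUBIC)
t=cv2.imread('pics/scene0.png')[190:260,90:290]; u=cv2.imread('pics/side0.png')[120:220,180:330]
cv2.imwrite('pics/crop0.png',np.vstack([np.hstack([c(a),c(b)]),np.hstack([cv2.resize(t,(400,140*1)),cv2.resize(u,(400,267))[:140]])]))
cv2.imwrite('pics/crop0.png',np.vstack([np.hstack([c(a),c(b)]),np.hstack([cv2.resize(t,(400,140)),np.zeros((140,400,3),np.uint8)]) ])) if 0 else cv2.imwrite('pics/crop0.png',np.vstack([np.hstack([c(a),c(b)]),np.hstack([cv2.copyMakeBorder(cv2.resize(t,(400,140)),0,127,0,0,cv2.BORDER_CONSTANT),cv2.resize(u,(400,267))])]))
```

```text
(no output)
```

View pics/crop0.png

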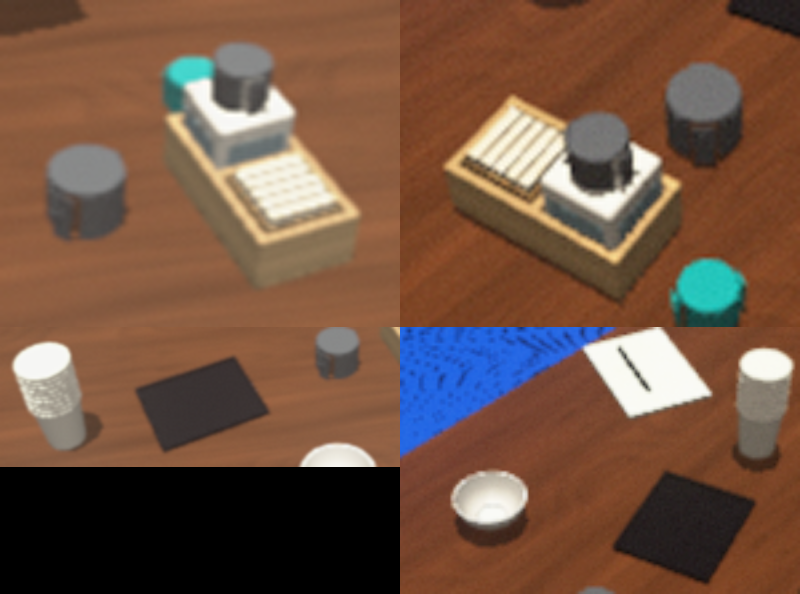

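The crops show the smaller dark grey cap on the white tub in the caddy, which is the target. The loose grey cap is larger and the other one is turquoise, so both stay put. One tab faces the tea-bag side. Next I compute positions.

Run:
```python
from h import *
S=dict(np.load('pics/scene0.npz'));D=dict(np.load('pics/side0.npz'))
k=110/400
A=lambda u,v,z:atz(S,235+u*k,150+v*90/327,z)
B=lambda u,v,z:atz(D,170+(u-400)*k,200+v*90/327,z)
np.set_printoptions(precision=4,suppress=True)
print('cap',A(242,57,.147),B(598,136,.147))
for n,p in dict(rl=A(168,118,.058),nl=A(262,243,.058),nr=A(357,212,.058)).items(): print(n,p)
for p in [(513,98),(448,168),(615,260),(680,182)]: print('side',B(*p,.058))
T=lambda u,v:atz(S,90+u/2,190+(v-327)/2,.014)
U=lambda u,v:atz(D,180+(u-400)*.375,120+(v-327)*100/267,.014)
print('tray',[T(*p) for p in[(136,392),(235,357),(268,410),(165,449)]])
print([U(*p) for p in[(667,473),(754,503),(705,580),(614,548)]])
print('cup foot',T(65,440), 'bowl',U(490,515),'bigcap',A(87,160,.043))
print('flask',atz(S,305*1.28,178*1.28,0.0),atz(D,90*1.28,187*1.28,.27))
print('turq',B(710,275,.04))
```

```text
cap [0.4622 0.2032 0.147 ] [0.463 0.202 0.147]
rl [0.4304 0.1452 0.058 ]
nl [0.6169 0.1853 0.058 ]
nr [0.593  0.2813 0.058 ]
side [0.6135 0.1844 0.058 ]
side [0.5914 0.2802 0.058 ]
side [0.4077 0.2403 0.058 ]
side [0.4274 0.1422 0.058 ]
tray [array([ 0.5127, -0.2913,  0.014 ]), array([ 0.4548, -0.1227,  0.014 ]), array([ 0.592, -0.081,  0.014]), array([ 0.6462, -0.2456,  0.014 ])]
[array([ 0.6291, -0.2431,  0.014 ]), array([ 0.4911, -0.284 ,  0.014 ]), array([ 0.4423, -0.1166,  0.014 ]), array([ 0.5763, -0.0724,  0.014 ])]
cup foot [ 0.6006 -0.3976  0.014 ] bowl [0.7559 0.0075 0.014 ] bigcap [0.4617 0.0585 0.043 ]
flask [0.6587 0.4654 0.    ] [0.5922 0.4749 0.27  ]
turq [0.3465 0.1852 0.04  ]
```

Request:
jog_arm:
  hand: [-1,-1,-1,-1,-1,-1,-1,-1,-1,-1,-1,-1]
  linear:
    - [349,-308,-39]
    - [349,-308,-39]
    - [349,-308,-39]
    - [349,-308,-39]
    - [349,-308,-39]
    - [349,-308,-39]
    - [349,-308,-39]
    - [349,-308,-39]
    - [349,-308,-39]
    - [349,-308,-39]
    - [349,-308,-39]
    - [349,-308,-39]
  roll: [-45,-45,-45,-45,-45,-45,-45,-45,-45,-45,-45,-45]
  squeeze: 20

```text
clock: 1.15
tool_pos: [0.422, -0.246, 0.2709]
orientation: [0.871, 0.492, 0.001, -0.0]
contact_force: [-0.6, -0.1, 0.6]
opening: 0.0855
grip_force: 0.0
```

```bash
cat >> h.py <<'E'
from scipy.spatial.transform import Rotation as Ro
def delta(p,yaw):
    o=status.get_obs(); R=Ro.from_quat(o['orientation']).as_matrix()
    y=np.degrees(np.arctan2(R[1,1],R[0,1]))
    print('pos',o['tool_pos'].round(4),'yawy',y.round(2),'tilt',R[:,2].round(4),'lin',(R.T@(np.array(p)-o['tool_pos'])*1000).round(1),'roll',round(-(yaw-y),2),'F',o['contact_force'].round(1),'T',o['torque'].round(2),'op',o['opening'],'grip',o['grip_force'],'t',o['clock'])
E
python3 -c "
from h import *
delta([.463,.2026,.25],12.3)"
```

```text
pos [ 0.422  -0.246   0.2709] yawy -31.07 tilt [ 0.002   0.0012 -1.    ] lin [ 405.4 -196.4   21.6] roll -43.37 F [-0.6 -0.1  0.6] T [ 0.01 -0.05  0.06] op 0.08548643494018159 grip 0.0 t 1.15
```

Request:
jog_arm:
  hand: [-1,-1,-1,-1,-1,-1,-1,-1,-1,-1,-1,-1]
  linear:
    - [405,-196,22]
    - [405,-196,22]
    - [405,-196,22]
    - [405,-196,22]
    - [405,-196,22]
    - [405,-196,22]
    - [405,-196,22]
    - [405,-196,22]
    - [405,-196,22]
    - [405,-196,22]
    - [405,-196,22]
    - [405,-196,22]
  roll: [-43.4,-43.4,-43.4,-43.4,-43.4,-43.4,-43.4,-43.4,-43.4,-43.4,-43.4,-43.4]

```text
clock: 2.15
tool_pos: [0.4627, 0.202, 0.2474]
orientation: [0.627, 0.779, 0.0, -0.001]
contact_force: [-0.4, -0.7, 0.4]
opening: 0.0857
grip_force: 0.0
```

Request:
jog_arm:
  hand: [-1,-1,-1]
  linear:
    - [0,0,0]
    - [0,0,0]
    - [0,0,0]
  roll: [0,0,0]

```text
clock: 2.4
tool_pos: [0.4633, 0.1966, 0.2482]
orientation: [0.63, 0.777, -0.0, 0.0]
contact_force: [0.1, 0.2, -0.6]
opening: 0.0859
grip_force: 0.0
```

```bash
python3 -c "
from h import *
delta([.463,.2026,.25],12.3)
s=snap('wrist','w1')
cv2.imwrite('pics/w1b.png',cv2.resize(s['img'],(800,600),interpolation=cv2.INTER_CUBIC))"
```

```text
pos [0.4633 0.1966 0.2482] yawy 11.94 tilt [-1.e-04 -4.e-04 -1.e+00] lin [ 6.   0.9 -1.8] roll -0.36 F [ 0.1  0.2 -0.6] T [-0.02  0.03 -0.03] op 0.08593070278615841 grip 0.0 t 2.4
```

View pics/w1b.png

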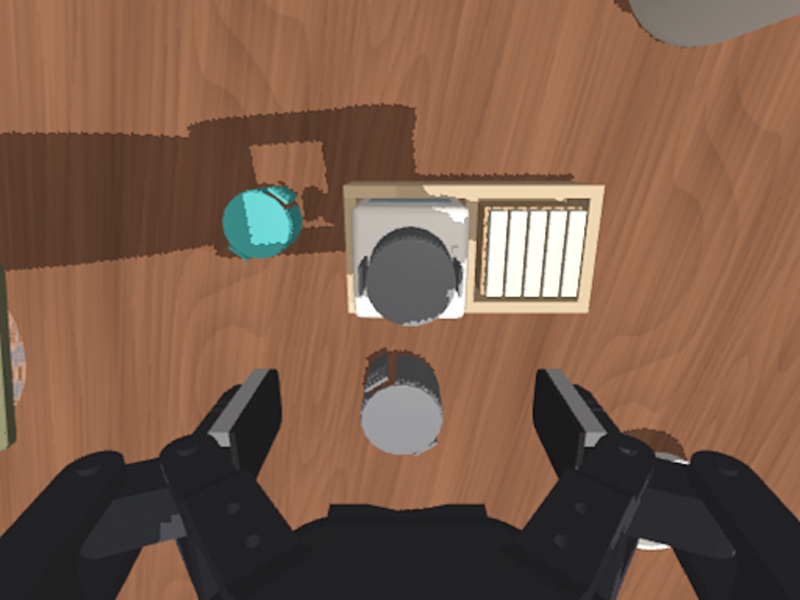

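The target cap is at about (411,280), with tabs at (363,276) and (459,274). The caddy lies level in the image, so the finger line matches its length.

```bash
python3 -c "
from h import *
s=dict(np.load('pics/w1.npz'))
k=.64
L=lambda u,v,z:atz(s,u*k,v*k,z)
print('top',L(411,281,.147), 'edges',L(366,281,.147),L(456,281,.147))
a,b=L(363,277,.1325),L(459,274,.1325)
print('tabs',a,b,(a+b)/2,np.linalg.norm(b-a),np.degrees(np.arctan2(*(b-a)[1::-1])))
a,b=L(345,185,.058),L(604,186,.058);print('caddy',np.degrees(np.arctan2(*(b-a)[1::-1])),a,b)
a,b=L(349,313,.058),L(588,314,.058);print('caddy2',np.degrees(np.arctan2(*(b-a)[1::-1])),a,b)
"
python3 - <<'E'
import cv2
im=cv2.imread('pics/w1.png')[130:220,215:325]
cv2.imwrite('pics/w1c.png',cv2.resize(im,(770,600),interpolation=cv2.INTER_CUBIC))
E
```

```text
top [0.46539875 0.20295494 0.147     ] edges [0.43975365 0.19751932 0.147     ] [0.49104767 0.20839138 0.147     ]
tabs [0.43698689 0.19526673 0.1325    ] [0.49433692 0.20937782 0.1325    ] [0.46566191 0.20232228 0.1325    ] 0.05906055016081497 13.82315381978382
caddy 11.760503817527981 [0.40798976 0.24053463 0.058     ] [0.59697172 0.27987908 0.058     ]
caddy2 11.708402599621602 [0.42803314 0.14099379 0.058     ] [0.61888299 0.18054608 0.058     ]
```

View pics/w1c.png

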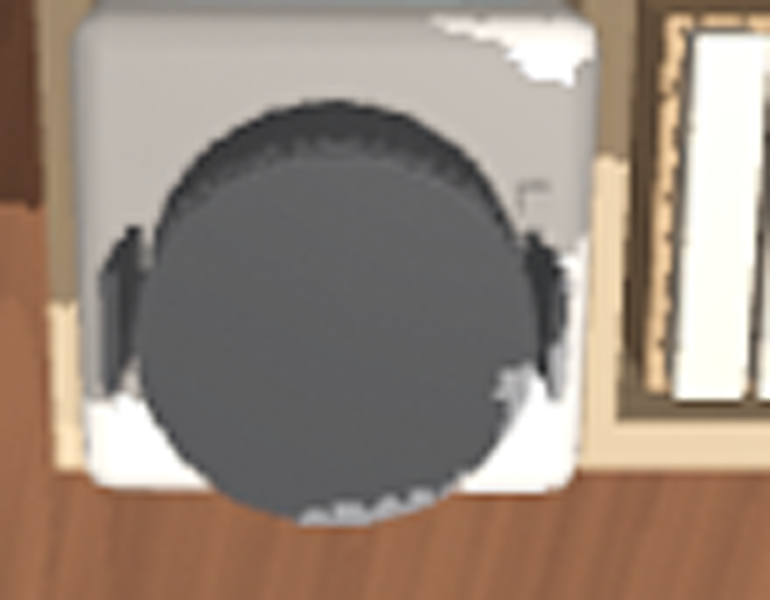

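```bash
python3 -c "
from h import *
s=dict(np.load('pics/w1.npz'));o=status.get_obs();R=Ro.from_quat(o['orientation']).as_matrix()
for z in(0,-.006,-.013,-.019,-.032):
  print(z,(proj(s,[R@np.array([x,y,z])+o['tool_pos'] for x in(.011,-.011) for y in(-.043,.043)])/.64).round(0).tolist())
im=cv2.imread('pics/w1.png')[225:325,110:240]
cv2.imwrite('pics/w1d.png',cv2.resize(im,(780,600),interpolation=cv2.INTER_CUBIC))
delta([.4645,.2029,.22],12)
"
```

```text
0 [[284.0, 346.0], [525.0, 347.0], [289.0, 401.0], [520.0, 401.0]]
-0.006 [[279.0, 354.0], [530.0, 354.0], [285.0, 410.0], [525.0, 410.0]]
-0.013 [[273.0, 363.0], [536.0, 363.0], [279.0, 421.0], [530.0, 421.0]]
-0.019 [[268.0, 372.0], [541.0, 372.0], [274.0, 432.0], [535.0, 432.0]]
-0.032 [[254.0, 394.0], [555.0, 394.0], [261.0, 458.0], [547.0, 458.0]]
pos [0.4634 0.1964 0.2483] yawy 11.91 tilt [ 1.e-04 -3.e-04 -1.e+00] lin [ 6.1  2.4 28.3] roll -0.09 F [ 0.4 -1.1 -0.5] T [-0.01 -0.02  0.06] op 0.08525305347569248 grip 0.0 t 2.45
```

View pics/w1d.png

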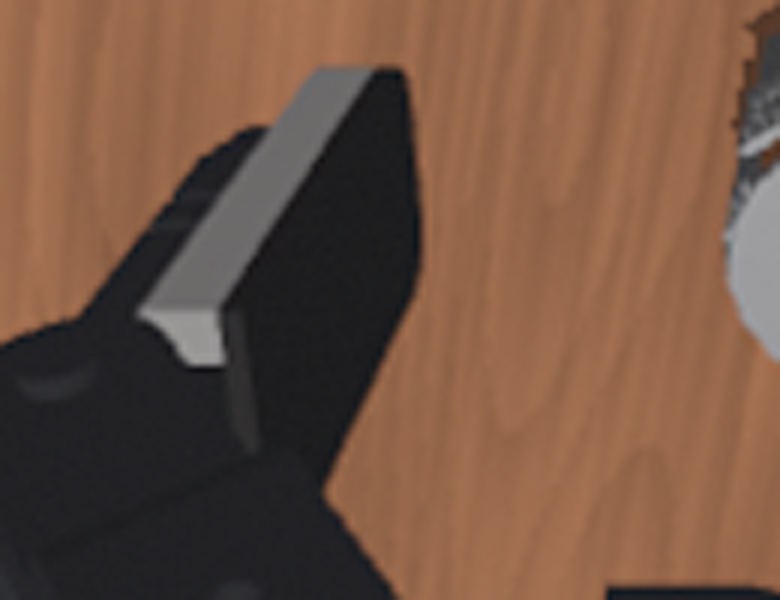

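The pad tip corners sit about 13 mm behind the TCP when open, so TCP z of about 0.109 puts the gripping pads at tab mid-height.

Request:
jog_arm:
  hand: [-1,-1,-1,-1,-1]
  linear:
    - [6,2.4,20]
    - [6,2.4,45]
    - [6,2.4,70]
    - [6,2.4,78]
    - [6,2.4,78]
  roll: [0,0,0,0,0]

```text
clock: 2.87
tool_pos: [0.4628, 0.2025, 0.1676]
orientation: [0.63, 0.777, -0.002, -0.001]
contact_force: [-0.3, -0.1, -0.4]
opening: 0.0851
grip_force: 0.0
```

```bash
python3 -c "
from h import *
s=snap('wrist','w2')
delta([.4645,.2029,.109],12)
cv2.imwrite('pics/w2c.png',cv2.resize(s['img'][160:352,90:420],(800,465),interpolation=cv2.INTER_CUBIC))
"
```

```text
pos [0.464  0.203  0.1697] yawy 11.94 tilt [-1.8e-03 -6.0e-04 -1.0e+00] lin [-0.2  0.6 60.7] roll -0.06 F [0.3 0.  0.8] T [-0.05  0.02  0.02] op 0.08540563204416393 grip 0.0 t 2.9167
```

View pics/w2c.png

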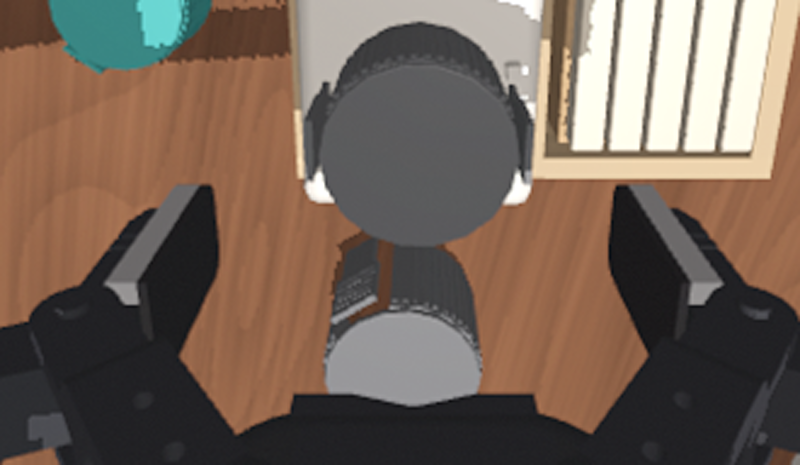

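Fingertips straddle the cap: inner edges at (217,190) and (610,190), cap top disc spanning 321–520 and centred near (420,156). Next is a numeric check.

```bash
python3 -c "
from h import *
s=dict(np.load('pics/w2.npz'));k=330/800
L=lambda u,v,z:atz(s,90+u*k,160+v*k,z)
print(L(420,156,.147),L(321,156,.147),L(520,156,.147),L(420,247,.147),L(420,66,.147))
a,b=L(318,130,.1325),L(521,131,.1325);print(a,b,(a+b)/2,np.degrees(np.arctan2(*(b-a)[1::-1])))
m=L(413.5,190,.1697+.013);print('finger mid',m)
"
```

```text
[0.46538826 0.20251206 0.147     ] [0.43980981 0.19703755 0.147     ] [0.49118823 0.20803398 0.147     ] [0.47118713 0.17558286 0.147     ] [0.46013821 0.22689261 0.147     ]
[0.43686283 0.19768496 0.1325    ] [0.49332573 0.20944354 0.1325    ] [0.46509428 0.20356425 0.1325    ] 11.763888767443675
finger mid [0.46193412 0.21103496 0.1827    ]
```

Request:
jog_arm:
  hand: [-1,-1,-1,-1,-1,-1]
  linear:
    - [-1,1.3,10]
    - [-1,1.3,25]
    - [-1,1.3,40]
    - [-1,1.3,53]
    - [-1,1.3,60.5]
    - [-1,1.3,60.5]
  roll: [0,0,0,0,0,0]

```text
clock: 3.42
tool_pos: [0.4651, 0.203, 0.1083]
orientation: [0.629, 0.777, -0.001, -0.001]
contact_force: [-0.4, 0.8, -0.1]
opening: 0.0851
grip_force: 0.0
```

Request:
jog_arm:
  hand: [-0.1,0.0,0.0,0.0]
  linear:
    - [0,0,0]
    - [0,0,0]
    - [0,0,0]
    - [0,0,0]
  roll: [0,0,0,0]
  squeeze: 20

```text
clock: 3.75
tool_pos: [0.4663, 0.2037, 0.112]
orientation: [0.629, 0.777, 0.0, 0.0]
contact_force: [-4.0, -0.3, 6.1]
opening: 0.0535
grip_force: 20.3
```

```bash
python3 -c "
from h import *
for i in range(3): s=optics.snapshot('side'); delta([.4653,.2023,.109],12)
"
```

```text
pos [0.4663 0.2036 0.112 ] yawy 12.03 tilt [ 9.e-04  5.e-04 -1.e+00] lin [-1.1 -1.3  3. ] roll 0.03 F [-4.2 -0.8  7.1] T [-0.15  0.71 -0.01] op 0.05352424250626701 grip 20.244856271892786 t 3.8
pos [0.4663 0.2036 0.112 ] yawy 12.03 tilt [ 1.e-03  5.e-04 -1.e+00] lin [-1.1 -1.3  3. ] roll 0.03 F [-3.6 -1.3  6.7] T [-0.2   0.74 -0.06] op 0.053368040417942096 grip 20.23832593113184 t 3.85
pos [0.4663 0.2036 0.112 ] yawy 12.03 tilt [ 1.e-03  5.e-04 -1.e+00] lin [-1.1 -1.3  3. ] roll 0.03 F [-4.1 -1.3  6.7] T [-0.17  0.71  0.02] op 0.05370297857430951 grip 20.232624225318432 t 3.9
```

Request:
jog_arm:
  hand: [0.0,0.0,0.0,0.0]
  linear:
    - [0,-0.8,-1.5]
    - [0,-1.5,-3]
    - [0,-1.5,-3]
    - [0,-1.5,-3]
  roll: [0,0,0,0]
  squeeze: 23

```text
clock: 4.23
tool_pos: [0.4639, 0.2028, 0.1123]
orientation: [0.629, 0.777, -0.0, -0.0]
contact_force: [-1.1, -0.7, -3.6]
opening: 0.0532
grip_force: 25.9
```

```bash
python3 -c "
from h import *
delta([.4653,.2023,.109],12)
"
```

```text
pos [0.4639 0.2028 0.1123] yawy 12.03 tilt [-9.e-04 -4.e-04 -1.e+00] lin [-0.8  1.3  3.3] roll 0.03 F [-1.1 -0.7 -3.6] T [-0.07  0.1   0.02] op 0.053218139370423884 grip 25.907198935747147 t 4.2333
```

Request:
jog_arm:
  hand: [0.0,0.0,0.0,0.0,0.0,0.0]
  linear:
    - [0,0,0.5]
    - [0,0,0.3]
    - [0,0,0.1]
    - [0,0,-0.1]
    - [0,0,-0.3]
    - [0,0,-0.3]
  roll: [-2,-4,-6,-8,-10,-10]
  squeeze: 21

```text
clock: 4.73
tool_pos: [0.4643, 0.2029, 0.1129]
orientation: [0.559, 0.829, -0.0, 0.0]
contact_force: [0.7, -1.0, -2.0]
opening: 0.0539
grip_force: 26.0
```

```bash
python3 -c "
from h import *
delta([.4645,.2023,.112],22)
"
```

```text
pos [0.4643 0.2029 0.1129] yawy 22.06 tilt [-1.e-04 -2.e-04 -1.e+00] lin [-0.6 -0.1  0.9] roll 0.06 F [ 0.7 -1.  -2. ] T [-0.05  0.04  0.08] op 0.053851577693696 grip 26.04024186730385 t 4.7333
```

Request:
jog_arm:
  hand: [0.0,0.0,0.0,0.0,0.0,0.0,0.0,0.0,0.0,0.0]
  linear:
    - [0,0,-0.2]
    - [0,0,-0.4]
    - [0,0,-0.6]
    - [0,0,-0.8]
    - [0,0,-1.0]
    - [0,0,-1.2]
    - [0,0,-1.4]
    - [0,0,-1.7]
    - [0,0,-1.9]
    - [0,0,-1.9]
  roll: [-2.5,-5,-7.5,-10,-12.5,-15,-17.5,-20,-22.5,-25]

```text
clock: 5.57
tool_pos: [0.4641, 0.2028, 0.1148]
orientation: [0.366, 0.931, -0.0, -0.0]
contact_force: [0.2, -0.9, -1.5]
opening: 0.0533
grip_force: 26.2
```

```bash
python3 -c "
from h import *
delta([.4645,.2023,.112],47)
s=snap('wrist','w3')
cv2.imwrite('pics/w3c.png',cv2.resize(s['img'][160:380,100:420],(640,440),interpolation=cv2.INTER_CUBIC))
"
```

```text
pos [0.4641 0.2028 0.1148] yawy 47.09 tilt [-6.e-04 -5.e-04 -1.e+00] lin [-0.6 -0.1  2.8] roll 0.09 F [ 0.2 -0.9 -1.5] T [-0.15  0.13 -0.09] op 0.05334995523686254 grip 26.247587129473686 t 5.5667
```

View pics/w3c.png

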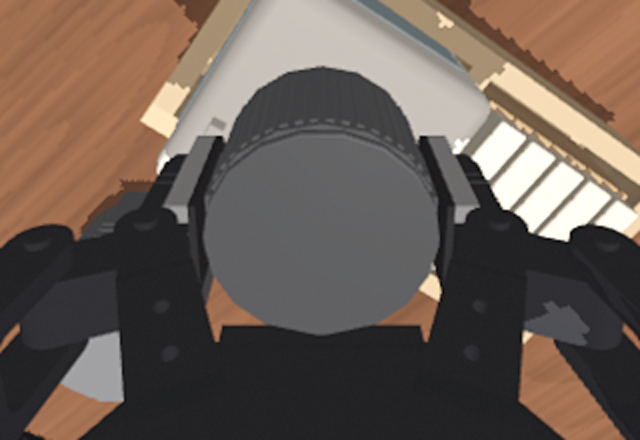

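The pads still cover both tabs (at 205 and 440) and the caddy appears turned 35° relative to the hand, so the cap is turning with the hand.

Request:
jog_arm:
  hand: [0.0,0.0,0.0,0.0,0.0,0.0,0.0,0.0,0.0,0.0,0.0,0.0]
  linear:
    - [0,0,-0.2]
    - [0,0,-0.4]
    - [0,0,-0.6]
    - [0,0,-0.8]
    - [0,0,-1.0]
    - [0,0,-1.2]
    - [0,0,-1.4]
    - [0,0,-1.6]
    - [0,0,-1.8]
    - [0,0,-2.0]
    - [0,0,-2.2]
    - [0,0,-2.4]
  roll: [-2.5,-5,-7.5,-10,-12.5,-15,-17.5,-20,-22.5,-25,-27.5,-30]

```text
clock: 6.62
tool_pos: [0.4644, 0.2029, 0.1173]
orientation: [0.113, 0.994, -0.0, 0.0]
contact_force: [-0.3, -1.5, -3.0]
opening: 0.0532
grip_force: 26.1
```

Request:
jog_arm:
  hand: [0.0,0.0,0.0,0.0,0.0,0.0,0.0,0.0,0.0,0.0,0.0]
  linear:
    - [0,0,-0.1]
    - [0,0,-0.3]
    - [0,0,-0.5]
    - [0,0,-0.6]
    - [0,0,-0.7]
    - [0,0,-0.7]
    - [0,0,-0.7]
    - [0,0,-0.7]
    - [0,0,-0.7]
    - [0,0,-0.7]
    - [0,0,-0.7]
  roll: [-2.5,-5,-7.5,-10,-12.5,-15,-17.5,-20,-22.5,-25,-25]

```text
clock: 7.53
tool_pos: [0.4645, 0.203, 0.1185]
orientation: [-0.104, 0.995, -0.0, 0.0]
contact_force: [-0.2, -0.8, -0.3]
opening: 0.0529
grip_force: 26.7
```

```bash
python3 -c "
from h import *
delta([.4645,.2023,.112],102)
"
```

```text
pos [0.4645 0.203  0.1185] yawy 101.99 tilt [ 3.e-04 -1.e-04 -1.e+00] lin [ 0.2 -0.7  6.5] roll -0.01 F [-0.2 -0.8 -0.3] T [-0.14  0.14 -0.02] op 0.05291823329738118 grip 26.65063887834549 t 7.5333
```

Request:
jog_arm:
  hand: [0.0,0.0,0.0,0.0]
  linear:
    - [0,0,-1]
    - [0,0,-2]
    - [0,0,-3]
    - [0,0,-3]
  roll: [0,0,0,0]

```text
clock: 7.87
tool_pos: [0.4645, 0.203, 0.1215]
orientation: [-0.104, 0.995, 0.0, 0.0]
contact_force: [-0.4, -0.3, 0.4]
opening: 0.0529
grip_force: 26.8
```

Request:
jog_arm:
  hand: [0.0,0.0,0.0,0.0,0.0,0.0,0.0,0.0,0.0,0.0,0.0,0.0]
  linear:
    - [0,0,-4]
    - [0,0,-10]
    - [0,0,-17]
    - [0,0,-24]
    - [0,0,-31]
    - [0,0,-38]
    - [0,0,-46]
    - [0,0,-56]
    - [0,0,-68]
    - [0,0,-80]
    - [0,0,-90]
    - [0,0,-90]
  roll: [0,0,0,0,0,0,0,0,0,0,0,0]

```text
clock: 8.87
tool_pos: [0.4659, 0.2035, 0.2147]
orientation: [-0.105, 0.994, 0.001, 0.003]
contact_force: [0.2, -0.2, 0.6]
opening: 0.0533
grip_force: 26.6
```

```bash
python3 -c "
from h import *
s=snap('side','s2')
cv2.imwrite('pics/s2c.png',cv2.resize(s['img'][120:290,150:350],(800,680))[:600])
# tray centre from both cameras
T=[[.5127,-.2913],[.4548,-.1227],[.592,-.081],[.6462,-.2456],[.6291,-.2431],[.4911,-.284],[.4423,-.1166],[.5763,-.0724]]
print(np.mean(T,0)); delta([.545,-.18,.2],102)
"
```

```text
[ 0.5430625 -0.1820875]
pos [0.4653 0.2033 0.2132] yawy 102.03 tilt [ 0.0033  0.0011 -1.    ] lin [   2.  -391.5   13. ] roll 0.03 F [ 0.7  0.3 -0.6] T [-0.    0.01 -0.01] op 0.05288709926370584 grip 26.601781994104385 t 8.9167
```

View pics/s2c.png

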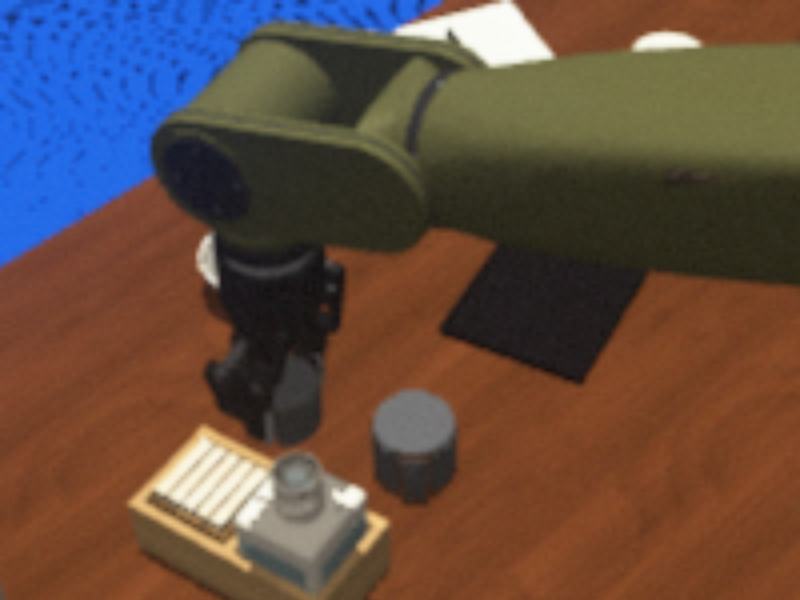

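The cap is in the hand, and the open tub (neck at 300,485) is still seated. Next I carry the cap to the tray centre (0.543, -0.182).

Request:
jog_arm:
  hand: [0.0,0.0,0.0,0.0,0.0,0.0,0.0,0.0,0.0,0.0,0.0,0.0]
  linear:
    - [0,-15,0]
    - [-1,-45,0]
    - [-1,-85,0]
    - [-2,-125,0]
    - [-2,-165,0]
    - [-2,-205,0]
    - [-3,-245,0]
    - [-3,-285,0]
    - [-4,-325,0]
    - [-4,-360,0]
    - [-4,-383,0]
    - [-4,-393,0]
  roll: [0,0,0,0,0,0,0,0,0,0,0,0]

```text
clock: 9.92
tool_pos: [0.5499, -0.1836, 0.21]
orientation: [-0.103, 0.995, 0.0, -0.001]
contact_force: [0.4, 1.5, -0.8]
opening: 0.053
grip_force: 26.6
```

Request:
jog_arm:
  hand: [0.0,0.0,0.0,0.0,0.0,0.0,0.0,0.0,0.0,0.0,0.0,0.0]
  linear:
    - [0,0,0]
    - [0,0,15]
    - [0,0,35]
    - [0,0,60]
    - [0,0,85]
    - [0,0,110]
    - [0,0,135]
    - [0,0,155]
    - [0,0,170]
    - [0,0,180]
    - [0,0,185]
    - [0,0,185]
  roll: [0,0,0,0,0,0,0,0,0,0,0,0]

```text
clock: 10.92
tool_pos: [0.5494, -0.1793, 0.025]
orientation: [-0.105, 0.994, 0.001, -0.001]
contact_force: [0.4, -0.1, 0.3]
opening: 0.0527
grip_force: 26.6
```

```bash
python3 -c "
from h import *
s=snap('scene','c2')
delta([.543,-.182,.0125],102)
cv2.imwrite('pics/c2c.png',cv2.resize(s['img'][150:290,100:290],(800,590),interpolation=cv2.INTER_CUBIC))
"
```

```text
pos [ 0.5502 -0.1799  0.0262] yawy 102.07 tilt [-2.e-04  2.e-04 -1.e+00] lin [ 7.5 -0.6 13.7] roll 0.07 F [ 0.5 -0.7 -0.3] T [-0.05  0.03  0.03] op 0.05320178213157685 grip 26.579033061861992 t 10.9667
```

View pics/c2c.png

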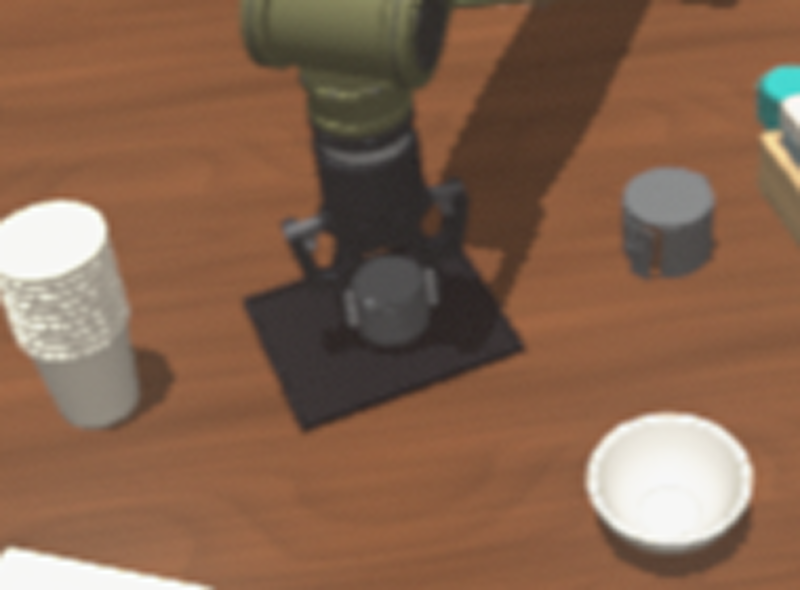

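The cap (390,300) hangs upright over the middle of the tray, clear of the rim. I'll lower it gently until it touches.

Request:
jog_arm:
  hand: [0.0,0.0,0.0,0.0,0.0,0.0,0.0,0.0]
  linear:
    - [0,0,3]
    - [0,0,6]
    - [0,0,8]
    - [0,0,9.5]
    - [0,0,10.5]
    - [0,0,11.5]
    - [0,0,12]
    - [0,0,12]
  roll: [0,0,0,0,0,0,0,0]

```text
clock: 11.63
tool_pos: [0.5501, -0.1806, 0.014]
orientation: [-0.105, 0.995, 0.0, -0.0]
contact_force: [1.2, -0.3, -1.2]
opening: 0.0532
grip_force: 26.6
```

Request:
jog_arm:
  hand: [0.0,0.0,0.0,0.0,0.0]
  linear:
    - [0,0,0.5]
    - [0,0,1]
    - [0,0,1.5]
    - [0,0,1.5]
    - [0,0,1.5]
  roll: [0,0,0,0,0]

```text
clock: 12.05
tool_pos: [0.5501, -0.1805, 0.0126]
orientation: [-0.105, 0.994, 0.0, -0.0]
contact_force: [-0.1, 0.2, 0.2]
opening: 0.0532
grip_force: 26.6
```

Request:
jog_arm:
  hand: [0.0,0.0,0.0,0.0,0.0]
  linear:
    - [0,0,0.5]
    - [0,0,1]
    - [0,0,1.3]
    - [0,0,1.3]
    - [0,0,1.3]
  roll: [0,0,0,0,0]

```text
clock: 12.47
tool_pos: [0.5502, -0.1806, 0.0114]
orientation: [-0.105, 0.995, -0.0, 0.0]
contact_force: [0.5, 0.3, 0.7]
opening: 0.0534
grip_force: 26.8
```

Request:
jog_arm:
  hand: [0.0,0.0,0.0,0.0]
  linear:
    - [0,0,0.4]
    - [0,0,0.8]
    - [0,0,1]
    - [0,0,1]
  roll: [0,0,0,0]

```text
clock: 12.8
tool_pos: [0.5503, -0.1805, 0.0113]
orientation: [-0.105, 0.994, 0.0, -0.0]
contact_force: [-3.2, 0.8, 7.4]
opening: 0.0531
grip_force: 28.4
```

Request:
jog_arm:
  hand: [0.0,0.0,-0.2,-0.3,-0.4,-0.6,-0.8,-1,-1,-1]
  linear:
    - [0,0,-0.8]
    - [0,0,-0.8]
    - [0,0,-0.8]
    - [0,0,-0.8]
    - [0,0,-0.8]
    - [0,0,-0.8]
    - [0,0,-0.8]
    - [0,0,-0.8]
    - [0,0,-0.8]
    - [0,0,-0.8]
  roll: [0,0,0,0,0,0,0,0,0,0]

```text
clock: 13.63
tool_pos: [0.5502, -0.1805, 0.0112]
orientation: [-0.105, 0.994, -0.0, 0.0]
contact_force: [-0.5, 0.1, 0.2]
opening: 0.0857
grip_force: 0.0
```

Request:
jog_arm:
  hand: [-1,-1,-1,-1,-1,-1,-1,-1,-1,-1,-1]
  linear:
    - [0,0,0]
    - [0,0,0]
    - [0,0,-5]
    - [0,0,-15]
    - [0,0,-30]
    - [0,0,-50]
    - [0,0,-80]
    - [0,0,-115]
    - [0,0,-150]
    - [0,0,-170]
    - [0,0,-170]
  roll: [0,0,0,0,0,0,0,0,0,0,0]

```text
clock: 14.55
tool_pos: [0.5535, -0.1819, 0.1895]
orientation: [-0.105, 0.994, -0.003, 0.006]
contact_force: [1.1, -0.6, 1.0]
opening: 0.0852
grip_force: 0.0
```

```bash
python3 -c "
from h import *
a=snap('scene','c3')['img'][140:300,90:330];b=snap('side','s3')['img'][110:290,150:350]
cv2.imwrite('pics/f.png',np.hstack([cv2.resize(a,(440,293)),cv2.resize(b,(326,293))]).repeat(1,0))
delta([.543,-.182,.2],102)
"
```

```text
pos [ 0.5508 -0.1808  0.1834] yawy 102.03 tilt [ 0.0033 -0.0014 -1.    ] lin [  7.9   0.4 -16.7] roll 0.03 F [-0.2 -0.3 -0.6] T [ 0.03  0.02 -0.02] op 0.08544883350616311 grip 0.0 t 14.65
```

View pics/f.png

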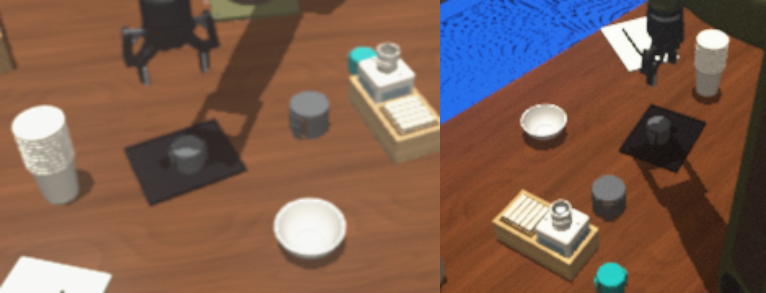

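The cap stands upright in the tray at (188,152). The tub is open and seated, the bystanders are in place, and the gripper is clear.

```bash
python3 -c "
from h import *
print(workorder.job_done())"
```

```text
the job is handed in; nothing more can be done
None
```

The safety cap is off and standing right way up near the middle of the black tray, the tub is still seated, and I handed the job in at about 14.7 s; grip on the tabs peaked at about 28 N, above the 18 N they need but well under the 50 N that cracks the cap.

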